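# Pack two printed parts under the tool box tray

### The arm

A 7-joint arm with a two-finger parallel gripper is mounted at the origin on the work surface. World frame = base frame: x ahead of the robot, y to its left, z up, the work surface at z = 0. Lengths are in mm, angles in rad, forces in N, time in s.
With the tool pointing down it reaches from about 400 to 925 mm from the base axis. Payload 5.6 kg.
Tool frame: the origin (TCP) lies midway between the tips of the shut fingers; the grasp point (between the pads) lies 19 mm behind it (grasp_offset is the distance from the TCP to the grasp point, in mm); z points along the fingers, y is the line along which they close (so a half turn about z gives the same grasp; the last joint's range is limited). The gripper opens to 85 mm and grips with 20 to 120 N. Pads are 22 mm wide; open, the fingers measure 114 mm over their backs; the gripper's body (76 mm by 85 mm) begins 54 mm behind the grasp point. The pads swing forward as they close: fully open they stand 13 mm farther back than shut.
Start: joints at [1.226, 0.468, -0.012, 1.603, 0.006, 1.071, -0.056], TCP at [193.164, -620.642, 231.29] pointing down, gripper open.
Joint ranges: [-2.53, 2.53], [-0.31, 2.02], [-1.57, 1.55], [0.28, 2.44], [-1.29, 4.43], [0.15, 1.84], [-2.92, 2.92]. Speed limits (rad/s): [2.57, 2.57, 3.14, 3.14, 3.14, 3.14, 3.14].

### API

Orientations are given as [roll, pitch, yaw] about the fixed x, y, z axes, in that order (R = Rz(yaw) Ry(pitch) Rx(roll)).
In Python, from bench import state, get_image, finish_job, grasp_offset gives the robot as it stands. The module is installed in compiled form; this text tells all that it offers.
- The arm moves only by the shell command python3 -m inch 'ROWS'. ROWS is JSON, a list of rows, each an object with "slide": the shift along the tool's x, y, z in m, a list of three; "rotation": the turn, a rotation vector about the tool's x, y, z in rad, a list of three; "fingers": the opening, from -1 (shut) to 1 (fully open), so that 0 is half open. In form: [{"slide": [x, y, z], "rotation": [rx, ry, rz], "fingers": fingers}, ...]. A call has exactly 8 rows; each row shifts and turns the commanded pose from where the row before left it, along the tool's axes as they then stand; what a row does not reach is not made up. A row lasts 1/12 s, in which the tool goes at most 41.7 mm and 7.16 degrees, less where a joint would pass 70% of its speed; a pose out of reach is approached as far as the arm can. A call with a gripper value outside its range is refused whole. The fingers move at their own pace and stop on an object; the grip force is fixed at half the most. Time passes only in rows, so rows that do not move let the fingers close, or fill a call up. It gives the time, the measured TCP pose, the force, the opening and the grip force at its end, in the units of the state.
- state(): the state, without advancing time (a new reading comes with each control period).
- get_image(name): name is "side" or "top"; returns a dict with "frame" (480x640x3 uint8, red, green, blue), "intrinsics" (3x3 intrinsics, pixels), "extrinsics" (4x4, takes a point from camera to world coordinates). Camera axes: x right, y down, z forward; pixel columns grow to the right and rows downward; lengths in mm; the calibration is good to about 2 mm. A picture is of the moment at which its call begins. There is no depth.
- finish_job(): hands the job in; it is judged then, once.
The state is a dict: "time_s": time; "joints": joint angles; "qd": joint speeds; "joint_efforts": joint torques, N m; "tool_pos": TCP position; "ee_rot": TCP orientation; "wrist_force": force on the tool from outside, world axes, zero at the start; "torque": the same for the moment, N m; "width": finger opening in mm; "gripper_force": force on a finger pad.
Only numpy, scipy, OpenCV 4.12 (cv2) and the standard library are available. Lean on these libraries where they do the work, as an engineer would, in place of code of your own. Each camera call takes 0.05 s, during which the arm holds its last target. There are 200 camera calls.

### The job

Swing the tool box's top tray fully up and over to its open rest, and pack the two big printed parts underneath, flat on the floor: the handwheel, hub up, in the wider bay and the bracket, rib up, in the narrower bay. Set them down rather than dropping them in; then swing the tray back and lower it gently, without letting it fall, until it is fully home, with the things that lie in the tray still in it. Leave everything else on the table where it stands.

Things in the scene. Friction and masses are not known exactly. Their poses are not given: they have to be found in the camera images.
- toolbox: grey box fixed to the table, origin at the centre of its underside; 204 mm (own x) by 120 mm (own y), walls 62 mm high, 4 mm thick, floor 4 mm. A 4 mm full-height wall across it, centred at own x = +14 mm, makes two bays. The tray closes on top of it and opens towards its own -y side.
- tray_arm (a joint): link angle q: 0 = closed, 2.094 rad = open, a stop at each end. Parallel links at the box's two ends keep the tray level as it moves: from closed it shifts by 86.6 mm x (cos(30deg+q) - cos 30deg) along the box's own y and 86.6 mm x (sin(30deg+q) - sin 30deg) up (open: -150, 0 mm; half-way: 43 mm up). Hardly any friction: gravity takes it to the nearer stop. 0.3 kg plus 0.13 to 0.21 kg of contents.
- tray_handle (a point): centre of the tray's handle: a round black bar 12 mm thick, 194 mm long, along the box's own x over the middle of the tray, on a post at each end. Closed, its centre line is 126 mm above the table. The tray is 204 x 120 mm, its rim 34 mm below the bar's centre line, its underside 62 mm below. Axes as the tool box's.
- bay_wide (a point): centre of the floor of the wider bay, 110 mm (own x) by 112 mm (own y), floor 4 mm above the table, 58 mm deep below the box's rim; axes as the tool box's
- bay_narrow (a point): centre of the floor of the narrower bay, 82 mm (own x) by 112 mm (own y), floor 4 mm above the table, 58 mm deep; axes as the tool box's
- handwheel_center (a point): centre, half-way up, of the white printed handwheel: a scalloped disc 90 mm across and 18 mm thick with a round hub on top 30 mm in diameter and 32 mm tall (50 mm high in all); own z along the hub, away from the disc. It starts flat, hub up.
- bracket_center (a point): centre, half-way up, of the white printed bracket, an upside-down T: base plate 95 mm (own x) by 40 mm (own y) by 6 mm with an upright rib 85 mm long (own x), 12 mm thick (own y) standing 40 mm above the plate (46 mm high in all); own z up along the rib. It starts flat, rib up. In the narrower bay it fits only with its length along the box's own y.
- nozzle_case_center (a point): centre of a black flat case 70 x 36 x 18 mm lying loose in the tray
- motor_center (a point): centre of a small dark square motor 42 x 42 x 34 mm lying loose in the tray
- bottle: tall bottle, 54 mm in diameter, 160 mm high, standing about 105 mm (centre to centre) from the handwheel; origin at the centre of its underside
- gear: small white printed gear without a hub, 66 mm across, 20 mm thick, lying flat, not to be packed; origin at the centre of its underside
- spool: filament spool lying flat, 160 mm across, 58 mm high; origin at the centre of its underside
- scraper: scraper 190 mm long lying flat between the tool box and the printed parts, under 30 mm high, blade 65 mm wide; long axis along own x
- vase: white printed cup, 68 mm across, 110 mm high, standing; origin at the centre of its underside
- clip: black binder clip 50 x 28 x 18 mm lying on the table; origin at the centre of its underside
There are look-alikes about, which are no part of the job. Leave any orange or turquoise look-alike of the part that bears handwheel_center alone.

How it is judged:
By the outcome, as a careful person would: the job done as asked, in the order asked, and still so for the second after the job is handed in, with the robot touching nothing.
It also fails if it takes over 72 s, if anything falls off the work surface, if the arm or the gripper's body presses on something with over 40 N, if the wrist force passes 120 N, or if a joint passes its speed limit or range.

## Working session

There is one attempt and no reset: what is moved stays moved. The work goes in short steps, Python scripts to look and compute and a shell command to move; the robot and the scene stay as the last step left them, time stands still between calls to the robot, and variables do not carry over. Pictures are saved under pics/ and viewed, at most 10 in all, crops included, and the job is handed in when it is done.

```bash
mkdir -p pics; cat > h.py <<'E'
import numpy as np, cv2
from bench import state, get_image, grasp_offset
from scipy.spatial.transform import Rotation as R
def snap(n,fn=None):
    d=get_image(n)
    if fn: cv2.imwrite('pics/'+fn,d['frame'][:,:,::-1])
    return d
def ray(d,u,v,z):
    K=np.array(d['intrinsics']);E=np.array(d['extrinsics'])
    r=E[:3,:3]@np.linalg.solve(K,[u,v,1]);o=E[:3,3]
    return o+r*(z-o[2])/r[2]
def proj(d,p):
    K=np.array(d['intrinsics']);E=np.array(d['extrinsics'])
    c=K@(E[:3,:3].T@(np.array(p,float)-E[:3,3]));return c[:2]/c[2]
E
python3 - <<'E'
from h import *
import pickle
a=snap('top','t0.png');b=snap('side','s0.png')
pickle.dump((a,b),open('c.pkl','wb'))
for d in(a,b):print(np.round(d['intrinsics'],1).tolist(),np.round(d['extrinsics'],3).tolist())
print(state(),grasp_offset)
E
```

```text
[[522.6, 0.0, 315.5], [0.0, 522.6, 241.2], [0.0, 0.0, 1.0]] [[-0.024, -0.992, 0.122, 406.235], [-1.0, 0.022, -0.013, -26.207], [0.01, -0.122, -0.992, 1272.799], [0.0, 0.0, 0.0, 1.0]]
[[511.3, 0.0, 316.6], [0.0, 511.3, 239.9], [0.0, 0.0, 1.0]] [[-0.827, -0.438, 0.353, 206.238], [-0.562, 0.656, -0.504, 513.013], [-0.011, -0.615, -0.789, 927.421], [0.0, 0.0, 0.0, 1.0]]
{'time_s': 0.1, 'joints': array([ 1.22602716,  0.468299  , -0.01160373,  1.60353376,  0.00601085,
        1.07138894, -0.0563124 ]), 'qd': array([ 0.00085325, -0.00237006, -0.00069338, -0.0031079 , -0.00027616,
        0.00025143, -0.00096734]), 'joint_efforts': array([ 7.72425992e-04, -5.33522844e+01,  2.11470178e-02, -2.51966339e+01,
        1.14462720e-02,  4.23143443e-03,  1.24075700e-05]), 'tool_pos': array([ 192.9728882 , -620.1712142 ,  230.42623832]), 'ee_rot': array([-3.14000271e+00,  1.24334300e-04,  3.01698446e-01]), 'wrist_force': array([ 0.45632945, -0.12831467, -0.20960225]), 'torque': array([-0.00333466, -0.00689048, -0.00041886]), 'gripper_force': 0.0, 'width': 85.40401302239536} 18.700000000000003
```

View pics/t0.png

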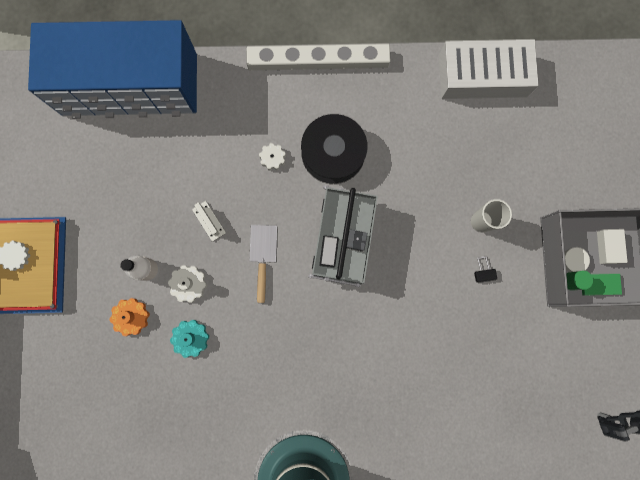

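View pics/s0.png

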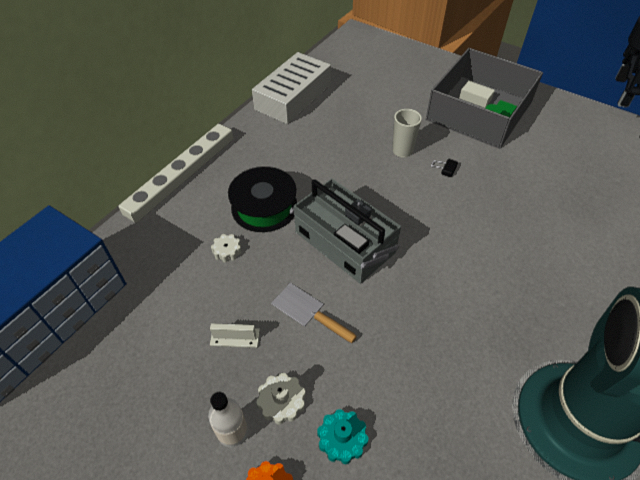

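```bash
python3 - <<'E'
from h import *
import pickle
a,b=pickle.load(open('c.pkl','rb'))
A=a['frame'][:,:,::-1];B=b['frame'][:,:,::-1]
f=lambda I,x,y,w,h,W,H:cv2.resize(I[y:y+h,x:x+w],(W,H),interpolation=cv2.INTER_CUBIC)
top=np.hstack([f(A,300,180,90,110,320,390)[:300],f(B,285,170,128,80,480,300)])
bot=np.hstack([f(A,110,190,180,170,318,300),f(B,200,310,180,112,482,300)])
cv2.imwrite('pics/c0.png',np.vstack([np.hstack([f(A,300,180,96,110,320,366)[:366],f(B,285,170,128,98,480,366)]),cv2.resize(bot,(800,230))]) )
for n,d,u,v,z in [('bar1',a,352,190,126),('bar2',a,340,277,126),('bar1s',b,313,182,126),('bar2s',b,381,240,126),('hub',a,185,284,50),('hubs',b,281,392,50),('gear',a,272,156,20),('scr',a,263,250,0),('bottle',a,130,265,160),('tray_c1',a,327,189,92),('tray_c2',a,377,196,92),('c3',a,361,283,92),('c4',a,312,276,92)]:print(n,ray(d,u,v,z).round())
E
```

```text
bar1 [ 661. -126.  126.]
bar2 [467. -93. 126.]
bar1s [ 661. -127.  126.]
bar2s [458. -69. 126.]
hub [463. 264.  50.]
hubs [459. 270.  50.]
gear [774.  59.  20.]
scr [544.  86.   0.]
bottle [501. 355. 160.]
tray_c1 [672. -71.  92.]
tray_c2 [ 653. -186.   92.]
c3 [ 454. -142.   92.]
c4 [473. -32.  92.]
```

View pics/c0.png

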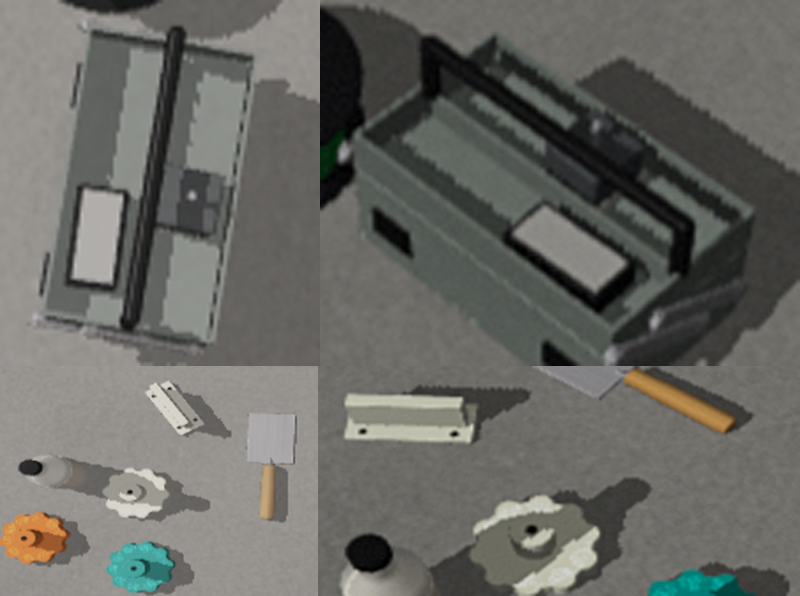

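```bash
cat > fit.py <<'E'
from h import *
from scipy.optimize import minimize
def box(cx,cy,z0,z1,lx,ly):
    return np.array([[cx+sx*lx/2,cy+sy*ly/2,z] for sx in(-1,1) for sy in(-1,1) for z in(z0,z1)],float)
def cyl(r,z0,z1):
    t=np.linspace(0,2*np.pi,40);return np.vstack([np.c_[r*np.cos(t),r*np.sin(t),0*t+z] for z in(z0,z1)])
def fit(parts,p0,views,S=4):
    # views: list of (d,mask,(x,y,w,h))
    def loss(p):
        x,y,yaw=p[0],p[1],p[2] if len(p)>2 else 0
        c,s=np.cos(yaw),np.sin(yaw);L=0
        for d,m,(X,Y,w,h) in views:
            im=np.zeros((h*S,w*S),np.uint8)
            for q in parts:
                P=np.c_[x+c*q[:,0]-s*q[:,1],y+s*q[:,0]+c*q[:,1],q[:,2]]
                uv=np.array([proj(d,k) for k in P]);uv=(uv-[X,Y]+.5)*S
                cv2.fillConvexPoly(im,cv2.convexHull(np.round(uv*8).astype(np.int32)),1,shift=3)
            M=cv2.resize(m[Y:Y+h,X:X+w].astype(np.uint8),None,fx=S,fy=S,interpolation=cv2.INTER_NEAREST)
            L+=1-(im&M).sum()/max(1,(im|M).sum())
        return L
    p0=np.array(p0,float);sx=np.vstack([p0]+[p0+e for e in np.diag([8,8,.15][:len(p0)])])
    r=minimize(loss,p0,method='Nelder-Mead',options=dict(initial_simplex=sx,xatol=.05,fatol=1e-4));return r.x.round(3),round(r.fun,3)
def white(d):
    f=d['frame'].astype(int);return (f[:,:,0]-f[:,:,2]>7)&(f.sum(2)>200)
def dark(d): return d['frame'].max(2)<62
BRK=[box(0,0,0,6,95,40),box(0,0,6,46,85,12)]
WHL=[cyl(44,0,18),cyl(15,18,50)]
E
python3 - <<'E'
from fit import *
import pickle
a,b=pickle.load(open('c.pkl','rb'))
wa,wb=white(a),white(b)
k=np.ones((3,3),np.uint8)
rb=(185,193,50,58);rs=(200,312,68,44);hb=(162,258,50,52);hs=(250,366,62,62)
for n in (0,1):
    d=(a,b)[n]
    for r in ((rb,hb),(rs,hs))[n]:
        X,Y,w,h=r;print(n,r,white(d)[Y:Y+h,X:X+w].mean().round(2), d['frame'][Y,X],d['frame'][Y+h//2,X+w//2])
va,vb=[(a,wa,rb)],[(b,wb,rs)]
p0=list(ray(a,208,221,23)[:2])+[0.55]
for v in(va,vb,va+vb):print('brk',fit(BRK,p0,v))
for v in([(a,wa,hb)],[(b,wb,hs)],[(a,wa,hb),(b,wb,hs)]):print('whl',fit(WHL,[460,266],v))
da,db=dark(a),dark(b)
Y,X=np.mgrid[:480,:640]
# bar in top view: dark pixels near line
def near(p,q,t):
    p=np.array(p,float);q=np.array(q,float);n=q-p;L=np.hypot(*n);n/=L
    al=(X-p[0])*n[0]+(Y-p[1])*n[1];return (abs((X-p[0])*n[1]-(Y-p[1])*n[0])<t)&(al>-6)&(al<L+6)
ma=da&near((352,190),(340,277),5)
for v in([(a,ma,(330,180,32,106))],):print('bar',fit([box(0,0,120,132,194,12)],[564,-109,-.17],v),ma.sum())
o=[np.hstack([cv2.resize(m[Y:Y+h,X:X+w].astype(np.uint8)*255,(200,200),interpolation=0) for m,(X,Y,w,h) in((wa,rb),(wb,rs),(wa,hb),(wb,hs))])]
cv2.imwrite('pics/m.png',o[0])
E
```

```text
0 (185, 193, 50, 58) 0.33 [152 148 145] [211 209 199]
0 (162, 258, 50, 52) 0.46 [149 145 142] [157 155 146]
1 (200, 312, 68, 44) 0.44 [110 109 104] [135 135 122]
1 (250, 366, 62, 62) 0.47 [107 105 101] [157 157 140]
brk (array([6.19965e+02, 2.19514e+02, 5.48000e-01]), np.float64(0.356))
brk (array([6.18786e+02, 2.17399e+02, 5.49000e-01]), np.float64(0.209))
brk (array([6.19413e+02, 2.18302e+02, 5.50000e-01]), np.float64(0.578))
whl (array([466.437, 269.358]), np.float64(0.263))
whl (array([466.148, 266.542]), np.float64(0.223))
whl (array([466.159, 267.733]), np.float64(0.498))
bar (array([ 5.69012e+02, -1.09078e+02, -1.88000e-01]), np.float64(0.271)) 441
```

View pics/m.png

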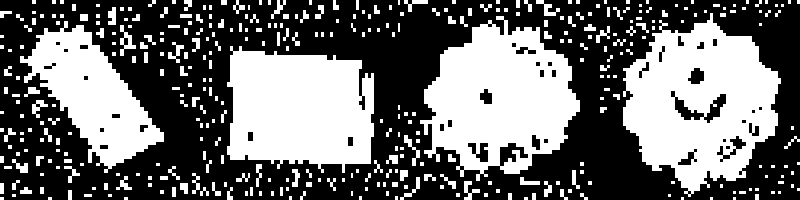

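```bash
cat > go.py <<'E'
import sys
from h import *
s=state();x,y,z,yaw=map(float,sys.argv[1:5])
y0=s['ee_rot'][2];p=s['tool_pos']
dw=(yaw-y0+np.pi)%(2*np.pi)-np.pi
if len(sys.argv)<6 and abs(dw)>np.pi/2: dw-=np.sign(dw)*np.pi
d=np.array([x,y,z])-p
f=lambda w:np.round([d[0]*np.cos(w)+d[1]*np.sin(w),d[0]*np.sin(w)-d[1]*np.cos(w),-d[2]],1)
print('t',round(s['time_s'],2),'pos',p.round(1),'rpy',s['ee_rot'].round(3),'rz_tool',round(-dw,3),'slide before rot',f(y0),'after rot',f(y0+dw),'F',s['wrist_force'].round(1),'w',round(s['width'],1),'q7',s['joints'][6].round(2))
E
python3 -m inch '[{"slide":[0,0,0],"rotation":[0,0,0.12],"fingers":0},{"slide":[0,0,0],"rotation":[0,0,0.12],"fingers":0},{"slide":[0,0,0],"rotation":[0,0,0.12],"fingers":0},{"slide":[0,0,0],"rotation":[0,0,0.12],"fingers":0},{"slide":[0.01,-0.015,0],"rotation":[0,0,0],"fingers":0},{"slide":[0.018,-0.03,0],"rotation":[0,0,0],"fingers":0},{"slide":[0.018,-0.034,0],"rotation":[0,0,0],"fingers":0},{"slide":[0.018,-0.034,0],"rotation":[0,0,0],"fingers":0}]'; python3 go.py 594.5 -114 190 -0.178
```

```text
time_s: 0.77
tool_pos: [276.5, -519.5, 230.6]
ee_rot: [-3.141, 0.001, -0.18]
wrist_force: [1.9, -0.5, -0.0]
width: 43.1
gripper_force: 0.0
t 0.77 pos [ 276.5 -519.5  230.6] rpy [-3.141e+00  1.000e-03 -1.800e-01] rz_tool -0.002 slide before rot [ 240.4 -455.8   40.6] after rot [ 241.2 -455.4   40.6] F [ 1.9 -0.5 -0. ] w 43.1 q7 -0.71
```

```bash
python3 -m inch '[{"slide":[0.018,-0.034,0],"rotation":[0,0,0],"fingers":0},{"slide":[0.018,-0.034,0],"rotation":[0,0,0],"fingers":0},{"slide":[0.018,-0.034,0],"rotation":[0,0,0],"fingers":0},{"slide":[0.018,-0.034,0],"rotation":[0,0,0],"fingers":0},{"slide":[0.018,-0.034,0],"rotation":[0,0,0],"fingers":0},{"slide":[0.018,-0.034,0],"rotation":[0,0,0],"fingers":0},{"slide":[0.018,-0.034,0],"rotation":[0,0,0],"fingers":0},{"slide":[0.018,-0.034,0],"rotation":[0,0,0],"fingers":0}]' >/dev/null; python3 -m inch '[{"slide":[0.018,-0.034,0.005],"rotation":[0,0,0],"fingers":0},{"slide":[0.018,-0.034,0.006],"rotation":[0,0,0],"fingers":0},{"slide":[0.018,-0.034,0.006],"rotation":[0,0,0],"fingers":0},{"slide":[0.018,-0.034,0.006],"rotation":[0,0,0],"fingers":0},{"slide":[0.014,-0.026,0.006],"rotation":[0,0,0],"fingers":0},{"slide":[0.01,-0.015,0.006],"rotation":[0,0,0],"fingers":0},{"slide":[0,0,0],"rotation":[0,0,0],"fingers":0},{"slide":[0,0,0],"rotation":[0,0,0],"fingers":0}]' ; python3 go.py 594.5 -114 109 -0.178
```

```text
time_s: 2.1
tool_pos: [591.8, -120.4, 195.2]
ee_rot: [-3.142, 0.002, -0.176]
wrist_force: [-0.9, 0.1, -0.2]
width: 42.6
gripper_force: 0.0
t 2.1 pos [ 591.8 -120.4  195.2] rpy [-3.142e+00  2.000e-03 -1.760e-01] rz_tool 0.002 slide before rot [ 1.6 -6.8 86.2] after rot [ 1.6 -6.8 86.2] F [-0.9  0.1 -0.2] w 42.6 q7 -1.67
```

```bash
python3 -m inch '[{"slide":[0.002,-0.007,0.02],"rotation":[0,0,0],"fingers":0},{"slide":[0,0,0.02],"rotation":[0,0,0],"fingers":0},{"slide":[0,0,0.02],"rotation":[0,0,0],"fingers":0},{"slide":[0,0,0.014],"rotation":[0,0,0],"fingers":0},{"slide":[0,0,0.008],"rotation":[0,0,0],"fingers":0},{"slide":[0,0,0.004],"rotation":[0,0,0],"fingers":0},{"slide":[0,0,0],"rotation":[0,0,0],"fingers":0},{"slide":[0,0,0],"rotation":[0,0,0],"fingers":0}]' ; python3 - <<'E'
from h import *
snap('side','s1.png');a=snap('top','t1.png')
A=cv2.imread('pics/s1.png')[130:290,270:430];B=cv2.imread('pics/t1.png')[150:310,280:440]
cv2.imwrite('pics/c1.png',cv2.resize(np.hstack([A,B]),(800,400)))
E
```

```text
time_s: 2.77
tool_pos: [595.5, -115.6, 111.0]
ee_rot: [3.141, -0.001, -0.179]
wrist_force: [0.2, -0.3, -0.1]
width: 42.6
gripper_force: 0.0
```

View pics/c1.png

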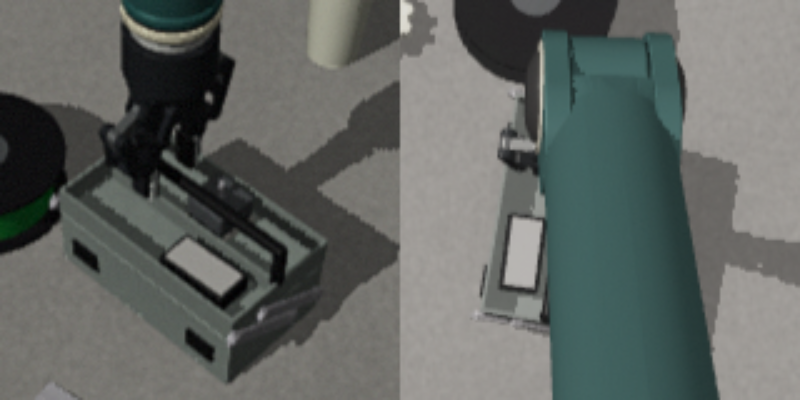

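The gripper straddles the bar (side crop ~(150,165)) at the far part of the handle, clear of motor and case. Close.

```bash
python3 -m inch '[{"slide":[0,0,0.001],"rotation":[0,0,0],"fingers":-0.3},{"slide":[0,0,0.001],"rotation":[0,0,0],"fingers":-0.5},{"slide":[0,0,0],"rotation":[0,0,0],"fingers":-0.6},{"slide":[0,0,0],"rotation":[0,0,0],"fingers":-0.75},{"slide":[0,0,0],"rotation":[0,0,0],"fingers":-1},{"slide":[0,0,0],"rotation":[0,0,0],"fingers":-1},{"slide":[0,0,0],"rotation":[0,0,0],"fingers":-1},{"slide":[0,0,0],"rotation":[0,0,0],"fingers":-1}]' ; python3 go.py 594.5 -114 109 -0.178
python3 - <<'E'
import numpy as np
q=np.radians(np.linspace(0,120,25));y=86.6*np.cos(np.pi/6+q);z=86.6*np.sin(np.pi/6+q)
print(np.c_[-np.diff(y),-np.diff(z)].round(1).tolist())
E
```

```text
time_s: 3.53
tool_pos: [595.4, -114.4, 108.5]
ee_rot: [-3.141, -0.0, -0.178]
wrist_force: [-0.6, 1.9, 3.6]
width: 10.1
gripper_force: 58.6
t 3.53 pos [ 595.4 -114.4  108.5] rpy [-3.141 -0.    -0.178] rz_tool -0.0 slide before rot [-1.  -0.2 -0.5] after rot [-1.  -0.2 -0.5] F [-0.6  1.9  3.6] w 10.1 q7 -1.7
[[4.1, -6.4], [4.6, -6.0], [5.1, -5.6], [5.6, -5.1], [6.0, -4.6], [6.4, -4.1], [6.7, -3.5], [7.0, -2.9], [7.2, -2.3], [7.4, -1.6], [7.5, -1.0], [7.5, -0.3], [7.5, 0.3], [7.5, 1.0], [7.4, 1.6], [7.2, 2.3], [7.0, 2.9], [6.7, 3.5], [6.4, 4.1], [6.0, 4.6], [5.6, 5.1], [5.1, 5.6], [4.6, 6.0], [4.1, 6.4]]
```

```bash
python3 -m inch '[{"slide":[0,0.0021,-0.0032],"rotation":[0,0,0],"fingers":-1},{"slide":[0,0.002,-0.0032],"rotation":[0,0,0],"fingers":-1},{"slide":[0,0.0046,-0.006],"rotation":[0,0,0],"fingers":-1},{"slide":[0,0.0051,-0.0056],"rotation":[0,0,0],"fingers":-1},{"slide":[0,0.0056,-0.0051],"rotation":[0,0,0],"fingers":-1},{"slide":[0,0.006,-0.0046],"rotation":[0,0,0],"fingers":-1},{"slide":[0,0.0064,-0.0041],"rotation":[0,0,0],"fingers":-1},{"slide":[0,0.0067,-0.0035],"rotation":[0,0,0],"fingers":-1}]' ; python3 go.py 594.5 -114 109 -0.178
```

```text
time_s: 4.2
tool_pos: [587.9, -153.5, 144.4]
ee_rot: [3.141, 0.0, -0.178]
wrist_force: [-1.6, 3.4, 2.4]
width: 10.2
gripper_force: 59.0
t 4.2 pos [ 587.9 -153.5  144.4] rpy [ 3.141  0.    -0.178] rz_tool -0.0 slide before rot [ -0.5 -40.1  35.4] after rot [ -0.5 -40.1  35.4] F [-1.6  3.4  2.4] w 10.2 q7 -1.63
```

Smooth and low-force. Continue the arc.

```bash
python3 -m inch '[{"slide":[0,0.007,-0.0029],"rotation":[0,0,0],"fingers":-1},{"slide":[0,0.0072,-0.0023],"rotation":[0,0,0],"fingers":-1},{"slide":[0,0.0074,-0.0016],"rotation":[0,0,0],"fingers":-1},{"slide":[0,0.0075,-0.001],"rotation":[0,0,0],"fingers":-1},{"slide":[0,0.0075,-0.0003],"rotation":[0,0,0],"fingers":-1},{"slide":[0,0.0075,0.0003],"rotation":[0,0,0],"fingers":-1},{"slide":[0,0.0075,0.001],"rotation":[0,0,0],"fingers":-1},{"slide":[0,0.0074,0.0016],"rotation":[0,0,0],"fingers":-1}]' ; python3 go.py 594.5 -114 109 -0.178
python3 -m inch '[{"slide":[0,0.0072,0.0023],"rotation":[0,0,0],"fingers":-1},{"slide":[0,0.007,0.0029],"rotation":[0,0,0],"fingers":-1},{"slide":[0,0.0067,0.0035],"rotation":[0,0,0],"fingers":-1},{"slide":[0,0.0064,0.0041],"rotation":[0,0,0],"fingers":-1},{"slide":[0,0.006,0.0046],"rotation":[0,0,0],"fingers":-1},{"slide":[0,0.0056,0.0051],"rotation":[0,0,0],"fingers":-1},{"slide":[0,0.0051,0.0056],"rotation":[0,0,0],"fingers":-1},{"slide":[0,0.0025,0.003],"rotation":[0,0,0],"fingers":-1}]' ; python3 go.py 594.5 -114 109 -0.178
```

```text
time_s: 4.87
tool_pos: [576.6, -213.1, 148.1]
ee_rot: [3.14, 0.002, -0.179]
wrist_force: [-3.7, -0.8, 0.0]
width: 10.0
gripper_force: 58.7
t 4.87 pos [ 576.6 -213.1  148.1] rpy [ 3.14e+00  2.00e-03 -1.79e-01] rz_tool -0.001 slide before rot [-1.000e-01 -1.007e+02  3.910e+01] after rot [ 1.000e-01 -1.007e+02  3.910e+01] F [-3.7 -0.8  0. ] w 10.0 q7 -1.52
time_s: 5.53
tool_pos: [568.1, -257.5, 115.4]
ee_rot: [-3.141, 0.003, -0.179]
wrist_force: [-4.2, 0.4, -4.4]
width: 9.7
gripper_force: 58.5
t 5.53 pos [ 568.1 -257.5  115.4] rpy [-3.141e+00  3.000e-03 -1.790e-01] rz_tool -0.001 slide before rot [   0.4 -145.9    6.4] after rot [   0.6 -145.9    6.4] F [-4.2  0.4 -4.4] w 9.7 q7 -1.45
```

```bash
python3 -m inch '[{"slide":[0,0.0021,0.003],"rotation":[0,0,0],"fingers":-1},{"slide":[0,0.0021,0.003],"rotation":[0,0,0],"fingers":-1},{"slide":[0,0.001,0.0015],"rotation":[0,0,0],"fingers":-1},{"slide":[0,0,0],"rotation":[0,0,0],"fingers":-1},{"slide":[0,0,0],"rotation":[0,0,0],"fingers":-1},{"slide":[0,0,0],"rotation":[0,0,0],"fingers":-1},{"slide":[0,0,0],"rotation":[0,0,0],"fingers":-1},{"slide":[0,0,0],"rotation":[0,0,0],"fingers":-1}]' ; python3 go.py 594.5 -114 109 -0.178
```

```text
time_s: 6.2
tool_pos: [567.4, -261.5, 109.0]
ee_rot: [-3.141, 0.003, -0.178]
wrist_force: [-5.5, 1.9, -4.8]
width: 9.8
gripper_force: 58.5
t 6.2 pos [ 567.4 -261.5  109. ] rpy [-3.141e+00  3.000e-03 -1.780e-01] rz_tool -0.0 slide before rot [   0.5 -150.    -0. ] after rot [   0.6 -150.    -0. ] F [-5.5  1.9 -4.8] w 9.8 q7 -1.45
```

```bash
python3 -m inch '[{"slide":[0,0,0.001],"rotation":[0,0,0],"fingers":-1},{"slide":[0,0,0],"rotation":[0,0,0],"fingers":-0.7},{"slide":[0,0,0],"rotation":[0,0,0],"fingers":-0.4},{"slide":[0,0,0],"rotation":[0,0,0],"fingers":0},{"slide":[0,0,0],"rotation":[0,0,0],"fingers":0},{"slide":[0,0,0],"rotation":[0,0,0],"fingers":0},{"slide":[0,0,-0.015],"rotation":[0,0,0],"fingers":0},{"slide":[0,0,-0.03],"rotation":[0,0,0],"fingers":0}]'; python3 -m inch '[{"slide":[0,0,-0.03],"rotation":[0,0,0],"fingers":0},{"slide":[0,-0.015,-0.03],"rotation":[0,0,0],"fingers":0},{"slide":[0,-0.035,-0.015],"rotation":[0,0,0],"fingers":0},{"slide":[0,-0.04,0],"rotation":[0,0,0],"fingers":0},{"slide":[0,-0.04,0],"rotation":[0,0,0],"fingers":0},{"slide":[0,-0.04,0],"rotation":[0,0,0],"fingers":0},{"slide":[0,-0.04,0],"rotation":[0,0,0],"fingers":0},{"slide":[0,-0.04,0],"rotation":[0,0,0],"fingers":0}]'; python3 go.py 466 268 180 -0.178
```

```text
time_s: 6.87
tool_pos: [566.7, -260.7, 151.2]
ee_rot: [-3.14, 0.007, -0.178]
wrist_force: [0.6, -0.6, -0.3]
width: 42.7
gripper_force: 0.0
time_s: 7.53
tool_pos: [613.5, -13.7, 229.7]
ee_rot: [-3.141, -0.002, -0.178]
wrist_force: [0.6, -0.5, 0.0]
width: 42.7
gripper_force: 0.0
t 7.53 pos [613.5 -13.7 229.7] rpy [-3.141e+00 -2.000e-03 -1.780e-01] rz_tool -0.0 slide before rot [-195.1 -251.1   49.7] after rot [-195.1 -251.1   49.7] F [ 0.6 -0.5  0. ] w 42.7 q7 -1.86
```

```bash
python3 -m inch '[{"slide":[-0.021,-0.034,0],"rotation":[0,0,0],"fingers":0.2},{"slide":[-0.022,-0.029,0],"rotation":[0,0,0],"fingers":0.2},{"slide":[-0.022,-0.029,0],"rotation":[0,0,0],"fingers":0.2},{"slide":[-0.022,-0.029,0],"rotation":[0,0,0],"fingers":0.2},{"slide":[-0.022,-0.029,0],"rotation":[0,0,0],"fingers":0.2},{"slide":[-0.022,-0.029,0],"rotation":[0,0,0],"fingers":0.2},{"slide":[-0.022,-0.029,0],"rotation":[0,0,0],"fingers":0.2},{"slide":[-0.022,-0.025,0],"rotation":[0,0,0],"fingers":0.2}]'; python3 -m inch '[{"slide":[-0.018,-0.01,0],"rotation":[0,0,0],"fingers":0.2},{"slide":[0,0,0],"rotation":[0,0,0],"fingers":0.2},{"slide":[0,0,0],"rotation":[0,0,0],"fingers":0.2},{"slide":[0,0,0],"rotation":[0,0,0],"fingers":0.2},{"slide":[0,0,0],"rotation":[0,0,0],"fingers":0.2},{"slide":[0,0,0],"rotation":[0,0,0],"fingers":0.2},{"slide":[0,0,0],"rotation":[0,0,0],"fingers":0.2},{"slide":[0,0,0],"rotation":[0,0,0],"fingers":0.2}]'; python3 go.py 466 268 20 -0.178
```

```text
time_s: 8.2
tool_pos: [481.4, 247.1, 229.7]
ee_rot: [-3.14, -0.001, -0.177]
wrist_force: [0.1, 0.9, 0.5]
width: 51.1
gripper_force: 0.0
time_s: 8.87
tool_pos: [466.7, 257.1, 229.1]
ee_rot: [3.141, 0.0, -0.18]
wrist_force: [0.1, -0.6, -0.2]
width: 51.7
gripper_force: 0.0
t 8.87 pos [466.7 257.1 229.1] rpy [ 3.141  0.    -0.18 ] rz_tool -0.002 slide before rot [ -2.6 -10.6 209.1] after rot [ -2.6 -10.6 209.1] F [ 0.1 -0.6 -0.2] w 51.7 q7 -2.43
```

```bash
python3 - <<'E'
from fit import *
b=snap('side','s2.png');a=snap('top','t2.png')
def bottle(v,d,n): pass
A=cv2.imread('pics/s2.png');B=cv2.imread('pics/t2.png')
cv2.imwrite('pics/c2.png',np.vstack([cv2.resize(np.hstack([A[130:290,270:430],B[150:310,280:440]]),(600,300)),cv2.resize(np.hstack([A[290:450,180:340],B[170:330,110:270]]),(600,300))]))
E
```

```text
(no output)
```

View pics/c2.png

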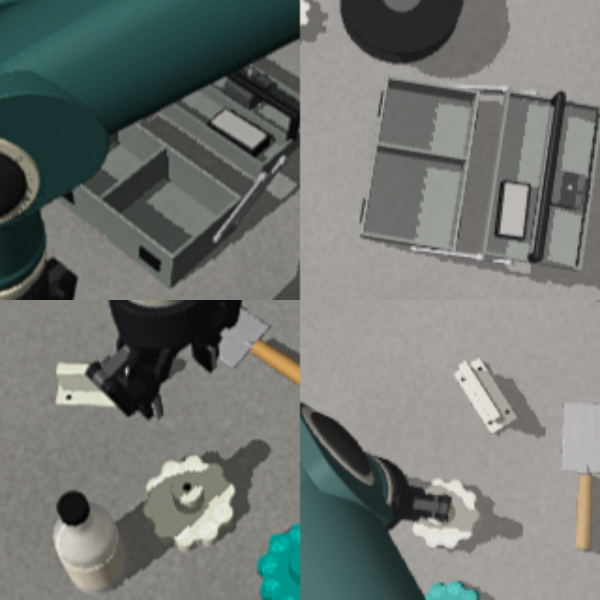

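```bash
python3 -m inch '[{"slide":[-0.0025,-0.0105,0.02],"rotation":[0,0,0],"fingers":0.2},{"slide":[0,0,0.035],"rotation":[0,0,0],"fingers":0.2},{"slide":[0,0,0.035],"rotation":[0,0,0],"fingers":0.2},{"slide":[0,0,0.035],"rotation":[0,0,0],"fingers":0.2},{"slide":[0,0,0.03],"rotation":[0,0,0],"fingers":0.2},{"slide":[0,0,0.02],"rotation":[0,0,0],"fingers":0.2},{"slide":[0,0,0.01],"rotation":[0,0,0],"fingers":0.2},{"slide":[0,0,0],"rotation":[0,0,0],"fingers":0.2}]';  python3 go.py 466 268 20 -0.178
```

```text
time_s: 9.63
tool_pos: [464.4, 267.6, 42.0]
ee_rot: [3.139, 0.003, -0.178]
wrist_force: [-0.5, -0.0, 0.0]
width: 50.9
gripper_force: 0.0
t 9.63 pos [464.4 267.6  42. ] rpy [ 3.139e+00  3.000e-03 -1.780e-01] rz_tool -0.0 slide before rot [ 1.5 -0.7 22. ] after rot [ 1.5 -0.7 22. ] F [-0.5 -0.   0. ] w 50.9 q7 -2.56
```

```bash
python3 -m inch '[{"slide":[0.0015,0,0.01],"rotation":[0,0,0],"fingers":0.2},{"slide":[0,0,0.008],"rotation":[0,0,0],"fingers":0.2},{"slide":[0,0,0.003],"rotation":[0,0,0],"fingers":0.1},{"slide":[0,0,0],"rotation":[0,0,0],"fingers":-0.1},{"slide":[0,0,0],"rotation":[0,0,0],"fingers":-0.25},{"slide":[0,0,0],"rotation":[0,0,0],"fingers":-1},{"slide":[0,0,0],"rotation":[0,0,0],"fingers":-1},{"slide":[0,0,0],"rotation":[0,0,0],"fingers":-1}]';python3 -m inch '[{"slide":[0,0,0],"rotation":[0,0,0],"fingers":-1},{"slide":[0,0,-0.01],"rotation":[0,0,0],"fingers":-1},{"slide":[0,0,-0.02],"rotation":[0,0,0],"fingers":-1},{"slide":[0,0,-0.03],"rotation":[0,0,0],"fingers":-1},{"slide":[0,0,-0.035],"rotation":[0,0,0],"fingers":-1},{"slide":[0,0,-0.03],"rotation":[0,0,0],"fingers":-1},{"slide":[0.007,0.02,-0.01],"rotation":[0,0,0],"fingers":-1},{"slide":[0.007,0.033,0],"rotation":[0,0,0],"fingers":-1}]';  python3 go.py 523 -101 155 -0.178
```

```text
time_s: 10.3
tool_pos: [467.6, 268.5, 23.9]
ee_rot: [-3.141, -0.001, -0.178]
wrist_force: [-0.3, -0.2, 4.9]
width: 28.4
gripper_force: 59.2
time_s: 10.97
tool_pos: [473.2, 217.7, 162.3]
ee_rot: [-3.135, -0.006, -0.172]
wrist_force: [1.2, -0.1, -0.5]
width: 28.1
gripper_force: 59.3
t 10.97 pos [473.2 217.7 162.3] rpy [-3.135 -0.006 -0.172] rz_tool 0.006 slide before rot [103.7 305.4   7.3] after rot [105.5 304.8   7.3] F [ 1.2 -0.1 -0.5] w 28.1 q7 -2.38
```

```bash
python3 -m inch '[{"slide":[0.012,0.035,0],"rotation":[0,0,0],"fingers":-1},{"slide":[0.012,0.036,0],"rotation":[0,0,0],"fingers":-1},{"slide":[0.012,0.036,0],"rotation":[0,0,0],"fingers":-1},{"slide":[0.012,0.036,0],"rotation":[0,0,0],"fingers":-1},{"slide":[0.012,0.036,0],"rotation":[0,0,0],"fingers":-1},{"slide":[0.012,0.036,0],"rotation":[0,0,0],"fingers":-1},{"slide":[0.012,0.033,0],"rotation":[0,0,0],"fingers":-1},{"slide":[0.012,0.025,0],"rotation":[0,0,0],"fingers":-1}]';python3 -m inch '[{"slide":[0.006,0.012,0],"rotation":[0,0,0],"fingers":-1},{"slide":[0,0,0],"rotation":[0,0,0],"fingers":-1},{"slide":[0,0,0],"rotation":[0,0,0],"fingers":-1},{"slide":[0,0,0],"rotation":[0,0,0],"fingers":-1},{"slide":[0,0,0],"rotation":[0,0,0],"fingers":-1},{"slide":[0,0,0],"rotation":[0,0,0],"fingers":-1},{"slide":[0,0,0],"rotation":[0,0,0],"fingers":-1},{"slide":[0,0,0],"rotation":[0,0,0],"fingers":-1}]';  python3 go.py 523 -101 70 -0.178
python3 - <<'E'
from fit import *
b=snap('side','s3.png');a=snap('top','t3.png')
A=cv2.imread('pics/s3.png');B=cv2.imread('pics/t3.png')
cv2.imwrite('pics/c3.png',cv2.resize(np.hstack([A[120:300,250:450],B[140:320,260:460]]),(800,360)))
c,s=np.cos(-.178),np.sin(-.178)
for nm,d,(x0,y0) in(('s',b,(250,120)),('t',a,(260,140))):
    for lx in(-102,12,102):
        for ly in(-60,60): print(nm,lx,ly,((proj(d,[565+c*lx-s*ly,-108.5+s*lx+c*ly,62])-[x0,y0])*2).round())
E
```

```text
time_s: 11.63
tool_pos: [516.9, -75.7, 158.6]
ee_rot: [3.141, 0.0, -0.181]
wrist_force: [1.1, -0.1, -1.5]
width: 28.3
gripper_force: 59.3
time_s: 12.3
tool_pos: [521.3, -84.3, 158.2]
ee_rot: [-3.142, 0.0, -0.177]
wrist_force: [-0.5, 0.3, -1.1]
width: 28.1
gripper_force: 59.3
t 12.3 pos [521.3 -84.3 158.2] rpy [-3.142  0.    -0.177] rz_tool 0.001 slide before rot [ 4.6 16.2 88.2] after rot [ 4.6 16.2 88.2] F [-0.5  0.3 -1.1] w 28.1 q7 -1.75
s -102 -60 [297. 229.]
s -102 60 [224. 295.]
s 12 -60 [218. 175.]
s 12 60 [144. 235.]
s 102 -60 [160. 135.]
s 102 60 [ 86. 191.]
t -102 -60 [206. 287.]
t -102 60 [103. 271.]
t 12 -60 [220. 191.]
t 12 60 [118. 175.]
t 102 -60 [230. 116.]
t 102 60 [130. 100.]
```

View pics/c3.png

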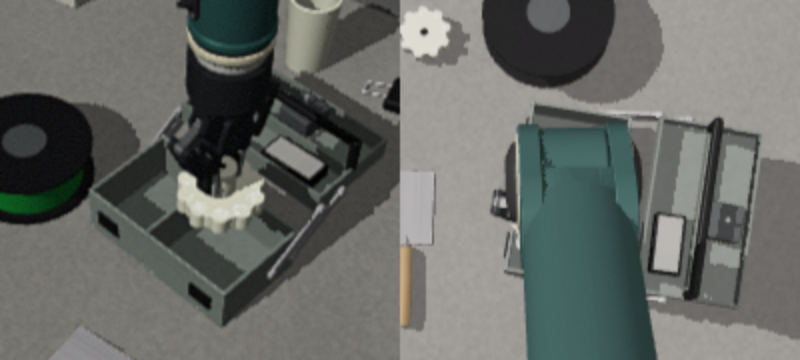

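```bash
python3 -m inch '[{"slide":[0.0045,0.016,0],"rotation":[0,0,0],"fingers":-1},{"slide":[0,0,0.01],"rotation":[0,0,0],"fingers":-1},{"slide":[0,0,0.02],"rotation":[0,0,0],"fingers":-1},{"slide":[0,0,0.025],"rotation":[0,0,0],"fingers":-1},{"slide":[0,0,0.025],"rotation":[0,0,0],"fingers":-1},{"slide":[0,0,0.02],"rotation":[0,0,0],"fingers":-1},{"slide":[0,0,0.012],"rotation":[0,0,0],"fingers":-1},{"slide":[0,0,0.006],"rotation":[0,0,0],"fingers":-1}]';python3 -m inch '[{"slide":[0,0,0.003],"rotation":[0,0,0],"fingers":-1},{"slide":[0,0,0],"rotation":[0,0,0],"fingers":-1},{"slide":[0,0,0],"rotation":[0,0,0],"fingers":-1},{"slide":[0,0,0],"rotation":[0,0,0],"fingers":-1},{"slide":[0,0,0],"rotation":[0,0,0],"fingers":-1},{"slide":[0,0,0],"rotation":[0,0,0],"fingers":-1},{"slide":[0,0,0],"rotation":[0,0,0],"fingers":-1},{"slide":[0,0,0],"rotation":[0,0,0],"fingers":-1}]';  python3 go.py 523 -101 28 -0.178
```

```text
time_s: 13.07
tool_pos: [521.5, -101.0, 37.9]
ee_rot: [-3.141, 0.003, -0.178]
wrist_force: [-1.0, -0.2, -1.7]
width: 28.0
gripper_force: 59.3
time_s: 13.73
tool_pos: [523.1, -101.7, 37.5]
ee_rot: [3.142, -0.0, -0.178]
wrist_force: [-1.0, 0.3, -0.8]
width: 28.2
gripper_force: 59.3
t 13.73 pos [ 523.1 -101.7   37.5] rpy [ 3.142 -0.    -0.178] rz_tool -0.0 slide before rot [-0.2 -0.6  9.5] after rot [-0.2 -0.6  9.5] F [-1.   0.3 -0.8] w 28.2 q7 -1.77
```

```bash
python3 -m inch '[{"slide":[0,0,0.003],"rotation":[0,0,0],"fingers":-1},{"slide":[0,0,0.003],"rotation":[0,0,0],"fingers":-1},{"slide":[0,0,0.002],"rotation":[0,0,0],"fingers":-1},{"slide":[0,0,0.001],"rotation":[0,0,0],"fingers":-1},{"slide":[0,0,0.001],"rotation":[0,0,0],"fingers":-1},{"slide":[0,0,0],"rotation":[0,0,0],"fingers":-1},{"slide":[0,0,0],"rotation":[0,0,0],"fingers":-1},{"slide":[0,0,0],"rotation":[0,0,0],"fingers":-1}]';  python3 go.py 523 -101 28 -0.178
```

```text
time_s: 14.4
tool_pos: [522.5, -101.6, 27.9]
ee_rot: [3.141, 0.001, -0.178]
wrist_force: [-3.7, -0.1, 9.6]
width: 28.0
gripper_force: 60.3
t 14.4 pos [ 522.5 -101.6   27.9] rpy [ 3.141e+00  1.000e-03 -1.780e-01] rz_tool -0.0 slide before rot [ 0.4 -0.7 -0.1] after rot [ 0.4 -0.7 -0.1] F [-3.7 -0.1  9.6] w 28.0 q7 -1.77
```

```bash
python3 -m inch '[{"slide":[0,0,0],"rotation":[0,0,0],"fingers":-0.2},{"slide":[0,0,0],"rotation":[0,0,0],"fingers":0},{"slide":[0,0,0],"rotation":[0,0,0],"fingers":0.1},{"slide":[0,0,0],"rotation":[0,0,0],"fingers":0.1},{"slide":[0,0,-0.012],"rotation":[0,0,0],"fingers":0.1},{"slide":[0,0,-0.028],"rotation":[0,0,0],"fingers":0.1},{"slide":[0,0,-0.035],"rotation":[0,0,0],"fingers":0.1},{"slide":[0,0,-0.035],"rotation":[0,0,0],"fingers":0.1}]';python3 -m inch '[{"slide":[0,-0.01,-0.035],"rotation":[0,0,-0.12],"fingers":0},{"slide":[0,-0.01,-0.015],"rotation":[0,0,-0.12],"fingers":0},{"slide":[0,-0.01,0],"rotation":[0,0,-0.12],"fingers":0},{"slide":[0,-0.01,0],"rotation":[0,0,-0.12],"fingers":0},{"slide":[0,-0.01,0],"rotation":[0,0,-0.12],"fingers":0},{"slide":[0,-0.01,0],"rotation":[0,0,-0.12],"fingers":0},{"slide":[0,0,0],"rotation":[0,0,0],"fingers":0},{"slide":[0,0,0],"rotation":[0,0,0],"fingers":0}]';  python3 go.py 619 218 130 0.55
```

```text
time_s: 15.07
tool_pos: [522.3, -101.4, 138.6]
ee_rot: [-3.141, 0.002, -0.178]
wrist_force: [1.0, -0.3, 0.5]
width: 47.0
gripper_force: 0.0
time_s: 15.73
tool_pos: [515.8, -43.3, 187.8]
ee_rot: [3.141, -0.0, 0.539]
wrist_force: [-0.2, -0.5, -0.5]
width: 42.7
gripper_force: 0.0
t 15.73 pos [515.8 -43.3 187.8] rpy [ 3.141 -0.     0.539] rz_tool -0.011 slide before rot [ 222.7 -171.3   57.8] after rot [ 224.5 -168.8   57.8] F [-0.2 -0.5 -0.5] w 42.7 q7 -1.16
```

```bash
python3 -m inch '[{"slide":[0.02,-0.015,0],"rotation":[0,0,-0.011],"fingers":0},{"slide":[0.03,-0.022,0],"rotation":[0,0,0],"fingers":0},{"slide":[0.03,-0.023,0],"rotation":[0,0,0],"fingers":0},{"slide":[0.03,-0.023,0],"rotation":[0,0,0],"fingers":0},{"slide":[0.03,-0.023,0],"rotation":[0,0,0],"fingers":0},{"slide":[0.03,-0.023,0],"rotation":[0,0,0],"fingers":0},{"slide":[0.03,-0.023,0.01],"rotation":[0,0,0],"fingers":0},{"slide":[0.02,-0.015,0.02],"rotation":[0,0,0],"fingers":0}]';python3 -m inch '[{"slide":[0.004,-0.002,0.02],"rotation":[0,0,0],"fingers":0},{"slide":[0,0,0.01],"rotation":[0,0,0],"fingers":0},{"slide":[0,0,0],"rotation":[0,0,0],"fingers":0},{"slide":[0,0,0],"rotation":[0,0,0],"fingers":0},{"slide":[0,0,0],"rotation":[0,0,0],"fingers":0},{"slide":[0,0,0],"rotation":[0,0,0],"fingers":0},{"slide":[0,0,0],"rotation":[0,0,0],"fingers":0},{"slide":[0,0,0],"rotation":[0,0,0],"fingers":0}]';  python3 go.py 619 218 16 0.55
```

```text
time_s: 16.4
tool_pos: [618.4, 218.4, 159.6]
ee_rot: [3.141, -0.007, 0.551]
wrist_force: [0.4, 0.9, -0.5]
width: 43.0
gripper_force: 0.0
time_s: 17.07
tool_pos: [618.6, 217.6, 128.3]
ee_rot: [3.141, -0.002, 0.552]
wrist_force: [0.1, -0.3, 0.4]
width: 42.6
gripper_force: 0.0
t 17.07 pos [618.6 217.6 128.3] rpy [ 3.141e+00 -2.000e-03  5.520e-01] rz_tool 0.002 slide before rot [  0.6  -0.2 112.3] after rot [  0.6  -0.2 112.3] F [ 0.1 -0.3  0.4] w 42.6 q7 -1.63
```

```bash
python3 -m inch '[{"slide":[0.0005,0,0.02],"rotation":[0,0,0],"fingers":0},{"slide":[0,0,0.03],"rotation":[0,0,0],"fingers":0},{"slide":[0,0,0.03],"rotation":[0,0,0],"fingers":0},{"slide":[0,0,0.018],"rotation":[0,0,0],"fingers":0},{"slide":[0,0,0.008],"rotation":[0,0,0],"fingers":0},{"slide":[0,0,0.004],"rotation":[0,0,0],"fingers":0},{"slide":[0,0,0],"rotation":[0,0,0],"fingers":-0.3},{"slide":[0,0,0],"rotation":[0,0,0],"fingers":-0.5}]';python3 -m inch '[{"slide":[0,0,0],"rotation":[0,0,0],"fingers":-0.6},{"slide":[0,0,0],"rotation":[0,0,0],"fingers":-1},{"slide":[0,0,0],"rotation":[0,0,0],"fingers":-1},{"slide":[0,0,0],"rotation":[0,0,0],"fingers":-1},{"slide":[0,0,0],"rotation":[0,0,0],"fingers":-1},{"slide":[0,0,0],"rotation":[0,0,0],"fingers":-1},{"slide":[0,0,0],"rotation":[0,0,0],"fingers":-1},{"slide":[0,0,0],"rotation":[0,0,0],"fingers":-1}]';  python3 go.py 621 -118.5 140 1.393
```

```text
time_s: 17.73
tool_pos: [619.4, 218.7, 18.5]
ee_rot: [3.141, -0.002, 0.553]
wrist_force: [-0.3, 0.2, 0.4]
width: 21.5
gripper_force: 0.0
time_s: 18.4
tool_pos: [619.6, 218.7, 18.9]
ee_rot: [3.141, -0.003, 0.553]
wrist_force: [-0.3, -0.1, 7.3]
width: 11.0
gripper_force: 59.3
t 18.4 pos [619.6 218.7  18.9] rpy [ 3.141e+00 -3.000e-03  5.530e-01] rz_tool -0.84 slide before rot [-175.8  287.8 -121.1] after rot [-331.7   61.  -121.1] F [-0.3 -0.1  7.3] w 11.0 q7 -1.68
```

```bash
python3 -m inch '[{"slide":[0,0,-0.01],"rotation":[0,0,0],"fingers":-1},{"slide":[0,0,-0.02],"rotation":[0,0,0],"fingers":-1},{"slide":[0,0,-0.03],"rotation":[0,0,0],"fingers":-1},{"slide":[0,0,-0.03],"rotation":[0,0,0],"fingers":-1},{"slide":[0,0,-0.03],"rotation":[0,0,0],"fingers":-1},{"slide":[0,0,-0.01],"rotation":[0,0,-0.06],"fingers":-1},{"slide":[0,0,0],"rotation":[0,0,-0.12],"fingers":-1},{"slide":[0,0,0],"rotation":[0,0,-0.12],"fingers":-1}]';python3 -m inch '[{"slide":[0,0,0],"rotation":[0,0,-0.12],"fingers":-1},{"slide":[0,0,0],"rotation":[0,0,-0.12],"fingers":-1},{"slide":[0,0,0],"rotation":[0,0,-0.12],"fingers":-1},{"slide":[0,0,0],"rotation":[0,0,-0.12],"fingers":-1},{"slide":[-0.02,0.0035,0],"rotation":[0,0,-0.06],"fingers":-1},{"slide":[-0.034,0.0065,0],"rotation":[0,0,0],"fingers":-1},{"slide":[-0.034,0.0065,0],"rotation":[0,0,0],"fingers":-1},{"slide":[-0.034,0.0065,0],"rotation":[0,0,0],"fingers":-1}]';  python3 go.py 621 -118.5 140 1.393
```

```text
time_s: 19.07
tool_pos: [618.9, 218.5, 149.4]
ee_rot: [3.14, -0.002, 0.859]
wrist_force: [-0.5, -0.9, -1.6]
width: 11.1
gripper_force: 58.5
time_s: 19.73
tool_pos: [617.8, 93.0, 147.6]
ee_rot: [3.142, 0.0, 1.394]
wrist_force: [0.5, -0.2, -0.6]
width: 10.7
gripper_force: 58.5
t 19.73 pos [617.8  93.  147.6] rpy [3.142 0.    1.394] rz_tool 0.001 slide before rot [-207.6   40.4    7.6] after rot [-207.6   40.6    7.6] F [ 0.5 -0.2 -0.6] w 10.7 q7 -0.7
```

```bash
python3 -m inch '[{"slide":[-0.034,0.0066,0],"rotation":[0,0,0],"fingers":-1},{"slide":[-0.034,0.0066,0],"rotation":[0,0,0],"fingers":-1},{"slide":[-0.034,0.0066,0],"rotation":[0,0,0],"fingers":-1},{"slide":[-0.034,0.0066,0],"rotation":[0,0,0],"fingers":-1},{"slide":[-0.034,0.0066,0],"rotation":[0,0,0],"fingers":-1},{"slide":[-0.02,0.004,0],"rotation":[0,0,0],"fingers":-1},{"slide":[-0.01,0.002,0],"rotation":[0,0,0],"fingers":-1},{"slide":[0,0,0],"rotation":[0,0,0],"fingers":-1}]';python3 -m inch '[{"slide":[0,0,0],"rotation":[0,0,0],"fingers":-1},{"slide":[0,0,0],"rotation":[0,0,0],"fingers":-1},{"slide":[0,0,0],"rotation":[0,0,0],"fingers":-1},{"slide":[0,0,0],"rotation":[0,0,0],"fingers":-1},{"slide":[0,0,0],"rotation":[0,0,0],"fingers":-1},{"slide":[0,0,0],"rotation":[0,0,0],"fingers":-1},{"slide":[0,0,0],"rotation":[0,0,0],"fingers":-1},{"slide":[0,0,0],"rotation":[0,0,0],"fingers":-1}]';  python3 go.py 621 -118.5 23 1.393
python3 - <<'E'
from fit import *
b=snap('side','s4.png');a=snap('top','t4.png')
A=cv2.imread('pics/s4.png');B=cv2.imread('pics/t4.png')
cv2.imwrite('pics/c4.png',cv2.resize(np.hstack([A[120:300,250:450],B[140:320,260:460]]),(800,360)))
s=state();p=s['tool_pos'];w=s['ee_rot'][2];z0=p[2]-19
for q in BRK[0]:
    if q[2]==0: print(((proj(b,[p[0]+np.cos(w)*q[0]-np.sin(w)*q[1],p[1]+np.sin(w)*q[0]+np.cos(w)*q[1],z0])-[250,120])*2).round())
E
```

```text
time_s: 20.4
tool_pos: [620.8, -112.9, 147.3]
ee_rot: [-3.142, 0.001, 1.388]
wrist_force: [-0.2, 0.0, -1.7]
width: 11.0
gripper_force: 58.5
time_s: 21.07
tool_pos: [621.2, -109.4, 147.1]
ee_rot: [-3.142, 0.0, 1.393]
wrist_force: [0.2, 0.5, -0.3]
width: 10.8
gripper_force: 58.5
t 21.07 pos [ 621.2 -109.4  147.1] rpy [-3.142  0.     1.393] rz_tool -0.0 slide before rot [ -9.    1.4 124.1] after rot [ -9.    1.4 124.1] F [ 0.2  0.5 -0.3] w 10.8 q7 -0.37
[165. 115.]
[192. 133.]
[103. 161.]
[130. 181.]
```

View pics/c4.png

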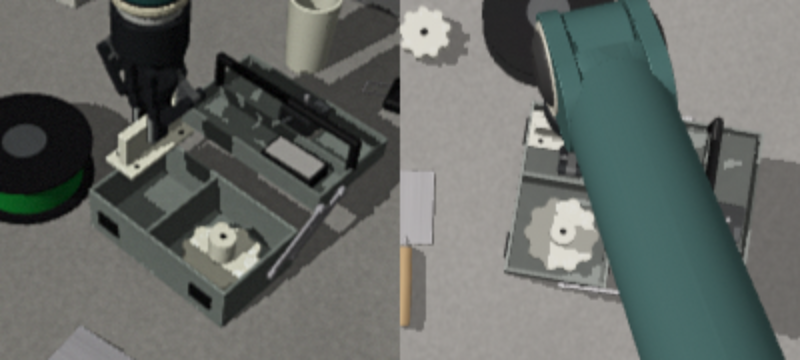

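```bash
python3 -m inch '[{"slide":[-0.009,0.0015,0],"rotation":[0,0,0],"fingers":-1},{"slide":[0,0,0.01],"rotation":[0,0,0],"fingers":-1},{"slide":[0,0,0.02],"rotation":[0,0,0],"fingers":-1},{"slide":[0,0,0.025],"rotation":[0,0,0],"fingers":-1},{"slide":[0,0,0.025],"rotation":[0,0,0],"fingers":-1},{"slide":[0,0,0.02],"rotation":[0,0,0],"fingers":-1},{"slide":[0,0,0.01],"rotation":[0,0,0],"fingers":-1},{"slide":[0,0,0.004],"rotation":[0,0,0],"fingers":-1}]';python3 -m inch '[{"slide":[0,0,0],"rotation":[0,0,0],"fingers":-1},{"slide":[0,0,0],"rotation":[0,0,0],"fingers":-1},{"slide":[0,0,0.002],"rotation":[0,0,0],"fingers":-1},{"slide":[0,0,0.002],"rotation":[0,0,0],"fingers":-1},{"slide":[0,0,0.001],"rotation":[0,0,0],"fingers":-1},{"slide":[0,0,0],"rotation":[0,0,0],"fingers":-1},{"slide":[0,0,0],"rotation":[0,0,0],"fingers":-1},{"slide":[0,0,0],"rotation":[0,0,0],"fingers":-1}]';  python3 go.py 621 -118.5 23 1.393
```

```text
time_s: 21.83
tool_pos: [619.5, -119.0, 30.6]
ee_rot: [-3.138, 0.0, 1.392]
wrist_force: [-1.0, -0.4, -0.7]
width: 11.0
gripper_force: 58.5
time_s: 22.5
tool_pos: [621.1, -118.7, 28.4]
ee_rot: [3.141, 0.0, 1.393]
wrist_force: [-0.5, 0.4, -0.4]
width: 11.1
gripper_force: 58.5
t 22.5 pos [ 621.1 -118.7   28.4] rpy [3.141 0.    1.393] rz_tool -0.0 slide before rot [ 0.2 -0.2  5.4] after rot [ 0.2 -0.2  5.4] F [-0.5  0.4 -0.4] w 11.1 q7 -0.43
```

```bash
python3 -m inch '[{"slide":[0,0,0.002],"rotation":[0,0,0],"fingers":-1},{"slide":[0,0,0.001],"rotation":[0,0,0],"fingers":-1},{"slide":[0,0,0.001],"rotation":[0,0,0],"fingers":-1},{"slide":[0,0,0.001],"rotation":[0,0,0],"fingers":-1},{"slide":[0,0,0.0005],"rotation":[0,0,0],"fingers":-1},{"slide":[0,0,0],"rotation":[0,0,0],"fingers":-1},{"slide":[0,0,0],"rotation":[0,0,0],"fingers":-1},{"slide":[0,0,0],"rotation":[0,0,0],"fingers":-1}]';  python3 go.py 621 -118.5 23 1.393
```

```text
time_s: 23.17
tool_pos: [621.0, -118.7, 22.9]
ee_rot: [-3.142, 0.0, 1.393]
wrist_force: [-1.3, -0.5, 3.5]
width: 11.2
gripper_force: 59.1
t 23.17 pos [ 621.  -118.7   22.9] rpy [-3.142  0.     1.393] rz_tool -0.0 slide before rot [ 0.2 -0.1 -0.1] after rot [ 0.2 -0.1 -0.1] F [-1.3 -0.5  3.5] w 11.2 q7 -0.43
```

```bash
python3 -m inch '[{"slide":[0,0,0],"rotation":[0,0,0],"fingers":-0.6},{"slide":[0,0,0],"rotation":[0,0,0],"fingers":-0.4},{"slide":[0,0,0],"rotation":[0,0,0],"fingers":-0.3},{"slide":[0,0,0],"rotation":[0,0,0],"fingers":-0.3},{"slide":[0,0,-0.012],"rotation":[0,0,0],"fingers":-0.3},{"slide":[0,0,-0.028],"rotation":[0,0,0],"fingers":-0.3},{"slide":[0,0,-0.035],"rotation":[0,0,0],"fingers":-0.3},{"slide":[0,0,-0.035],"rotation":[0,0,0],"fingers":-0.3}]';python3 -m inch '[{"slide":[0,0,-0.035],"rotation":[0,0,0.12],"fingers":0},{"slide":[0,0,-0.03],"rotation":[0,0,0.12],"fingers":0},{"slide":[0,0,0],"rotation":[0,0,0.12],"fingers":0},{"slide":[0,0,0],"rotation":[0,0,0.12],"fingers":0},{"slide":[0,0,0],"rotation":[0,0,0.12],"fingers":0},{"slide":[0,0,0],"rotation":[0,0,0.12],"fingers":0},{"slide":[0,0,0],"rotation":[0,0,0.12],"fingers":0},{"slide":[0,0,0],"rotation":[0,0,0.12],"fingers":0}]';python3 -m inch '[{"slide":[0,0,0],"rotation":[0,0,0.12],"fingers":0},{"slide":[0,0,0],"rotation":[0,0,0.12],"fingers":0},{"slide":[0,0,0],"rotation":[0,0,0.12],"fingers":0},{"slide":[0,0,0],"rotation":[0,0,0.12],"fingers":0},{"slide":[0,0,0],"rotation":[0,0,0.12],"fingers":0},{"slide":[0,0,0],"rotation":[0,0,0.011],"fingers":0},{"slide":[0,0,0],"rotation":[0,0,0],"fingers":0},{"slide":[0,0,0],"rotation":[0,0,0],"fingers":0}]';  python3 go.py 567.4 -261.5 140 -0.178
```

```text
time_s: 23.83
tool_pos: [620.5, -118.3, 134.0]
ee_rot: [-3.14, -0.0, 1.393]
wrist_force: [0.8, -0.6, 0.1]
width: 29.9
gripper_force: 0.0
time_s: 24.5
tool_pos: [621.1, -118.4, 198.7]
ee_rot: [3.141, -0.001, 0.427]
wrist_force: [-0.0, -0.2, -0.6]
width: 42.6
gripper_force: 0.0
time_s: 25.17
tool_pos: [621.1, -118.4, 198.1]
ee_rot: [-3.141, -0.0, -0.175]
wrist_force: [0.3, 0.3, -0.0]
width: 42.5
gripper_force: 0.0
t 25.17 pos [ 621.1 -118.4  198.1] rpy [-3.141 -0.    -0.175] rz_tool 0.003 slide before rot [-28.  150.3  58.1] after rot [-27.5 150.3  58.1] F [ 0.3  0.3 -0. ] w 42.5 q7 -1.73
```

```bash
python3 -m inch '[{"slide":[-0.005,0.02,0],"rotation":[0,0,0.003],"fingers":0},{"slide":[-0.006,0.032,0],"rotation":[0,0,0],"fingers":0},{"slide":[-0.006,0.034,0],"rotation":[0,0,0],"fingers":0},{"slide":[-0.006,0.034,0],"rotation":[0,0,0],"fingers":0},{"slide":[-0.004,0.02,0.01],"rotation":[0,0,0],"fingers":0},{"slide":[-0.0005,0.01,0.02],"rotation":[0,0,0],"fingers":0},{"slide":[0,0,0.01],"rotation":[0,0,0],"fingers":0},{"slide":[0,0,0],"rotation":[0,0,0],"fingers":0}]';python3 go.py 567.4 -261.5 109 -0.178
python3 - <<'E'
from fit import *
b=snap('side','s5.png');a=snap('top','t5.png')
A=cv2.imread('pics/s5.png');B=cv2.imread('pics/t5.png')
cv2.imwrite('pics/c5.png',cv2.resize(np.hstack([A[120:300,250:450],B[140:320,260:460]]),(800,360)))
E
```

```text
time_s: 25.83
tool_pos: [565.2, -260.8, 155.0]
ee_rot: [-3.14, 0.005, -0.181]
wrist_force: [0.1, 1.2, -0.1]
width: 42.8
gripper_force: 0.0
t 25.83 pos [ 565.2 -260.8  155. ] rpy [-3.14   0.005 -0.181] rz_tool -0.003 slide before rot [ 2.3  0.3 46. ] after rot [ 2.3  0.3 46. ] F [ 0.1  1.2 -0.1] w 42.8 q7 -1.48
```

View pics/c5.png

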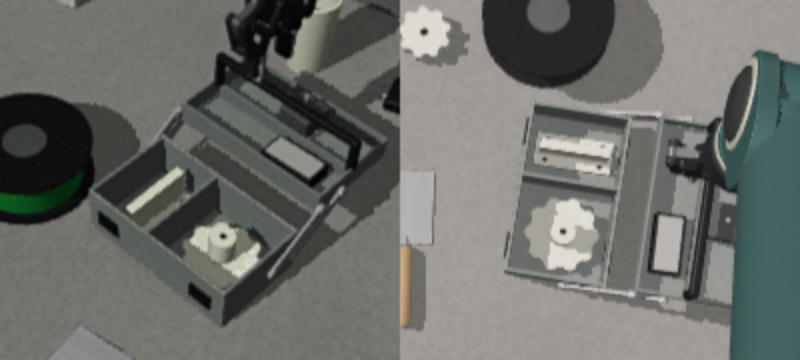

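Both parts lie flat inside: bracket (575,155 in the top crop) rib up, wheel (560,235) hub up. Grip the bar and swing back.

```bash
python3 -m inch '[{"slide":[0.001,0,0.015],"rotation":[0,0,0],"fingers":0},{"slide":[0,0,0.015],"rotation":[0,0,0],"fingers":0},{"slide":[0,0,0.01],"rotation":[0,0,0],"fingers":0},{"slide":[0,0,0.005],"rotation":[0,0,0],"fingers":0},{"slide":[0,0,0],"rotation":[0,0,0],"fingers":0},{"slide":[0,0,0],"rotation":[0,0,0],"fingers":-0.3},{"slide":[0,0,0],"rotation":[0,0,0],"fingers":-0.5},{"slide":[0,0,0],"rotation":[0,0,0],"fingers":-0.6}]';python3 go.py 567.4 -261.5 109 -0.178;python3 -m inch '[{"slide":[0,0,0],"rotation":[0,0,0],"fingers":-0.75},{"slide":[0,0,0],"rotation":[0,0,0],"fingers":-1},{"slide":[0,0,0],"rotation":[0,0,0],"fingers":-1},{"slide":[0,0,0],"rotation":[0,0,0],"fingers":-1},{"slide":[0,0,0],"rotation":[0,0,0],"fingers":-1},{"slide":[0,0,0],"rotation":[0,0,0],"fingers":-1},{"slide":[0,0,0],"rotation":[0,0,0],"fingers":-1},{"slide":[0,0,0],"rotation":[0,0,0],"fingers":-1}]';python3 go.py 567.4 -261.5 109 -0.178
```

```text
time_s: 26.6
tool_pos: [568.6, -261.5, 113.6]
ee_rot: [3.141, -0.001, -0.181]
wrist_force: [0.2, 0.3, -0.2]
width: 17.2
gripper_force: 0.0
t 26.6 pos [ 568.6 -261.5  113.6] rpy [ 3.141e+00 -1.000e-03 -1.810e-01] rz_tool -0.003 slide before rot [-1.2  0.2  4.6] after rot [-1.2  0.2  4.6] F [ 0.2  0.3 -0.2] w 17.2 q7 -1.5
time_s: 27.27
tool_pos: [568.5, -262.0, 113.6]
ee_rot: [3.141, -0.002, -0.182]
wrist_force: [0.1, -1.6, 6.0]
width: 9.9
gripper_force: 58.7
t 27.27 pos [ 568.5 -262.   113.6] rpy [ 3.141e+00 -2.000e-03 -1.820e-01] rz_tool -0.004 slide before rot [-1.2 -0.3  4.6] after rot [-1.2 -0.3  4.6] F [ 0.1 -1.6  6. ] w 9.9 q7 -1.5
```

```bash
python3 -m inch '[{"slide":[0,-0.0021,-0.0032],"rotation":[0,0,0],"fingers":-1},{"slide":[0,-0.002,-0.0032],"rotation":[0,0,0],"fingers":-1},{"slide":[0,-0.0046,-0.006],"rotation":[0,0,0],"fingers":-1},{"slide":[0,-0.0051,-0.0056],"rotation":[0,0,0],"fingers":-1},{"slide":[0,-0.0056,-0.0051],"rotation":[0,0,0],"fingers":-1},{"slide":[0,-0.006,-0.0046],"rotation":[0,0,0],"fingers":-1},{"slide":[0,-0.0064,-0.0041],"rotation":[0,0,0],"fingers":-1},{"slide":[0,-0.0067,-0.0035],"rotation":[0,0,0],"fingers":-1}]'; python3 -m inch '[{"slide":[0,-0.007,-0.0029],"rotation":[0,0,0],"fingers":-1},{"slide":[0,-0.0072,-0.0023],"rotation":[0,0,0],"fingers":-1},{"slide":[0,-0.0074,-0.0016],"rotation":[0,0,0],"fingers":-1},{"slide":[0,-0.0075,-0.001],"rotation":[0,0,0],"fingers":-1},{"slide":[0,-0.0075,-0.0003],"rotation":[0,0,0],"fingers":-1},{"slide":[0,-0.0075,0.0003],"rotation":[0,0,0],"fingers":-1},{"slide":[0,-0.0075,0.001],"rotation":[0,0,0],"fingers":-1},{"slide":[0,-0.0074,0.0016],"rotation":[0,0,0],"fingers":-1}]' ; python3 go.py 595.4 -114.4 113 -0.178
```

```text
time_s: 27.93
tool_pos: [575.6, -224.4, 148.8]
ee_rot: [3.14, -0.002, -0.182]
wrist_force: [2.2, -4.2, 1.2]
width: 9.6
gripper_force: 58.9
time_s: 28.6
tool_pos: [587.1, -163.2, 153.3]
ee_rot: [-3.14, -0.003, -0.18]
wrist_force: [7.0, 0.2, -0.6]
width: 9.6
gripper_force: 58.8
t 28.6 pos [ 587.1 -163.2  153.3] rpy [-3.14e+00 -3.00e-03 -1.80e-01] rz_tool -0.002 slide before rot [ -0.5 -49.5  40.3] after rot [ -0.4 -49.5  40.3] F [ 7.   0.2 -0.6] w 9.6 q7 -1.65
```

Lower slowly.

```bash
python3 -m inch '[{"slide":[0,-0.0072,0.0023],"rotation":[0,0,0],"fingers":-1},{"slide":[0,-0.007,0.0029],"rotation":[0,0,0],"fingers":-1},{"slide":[0,-0.0067,0.0035],"rotation":[0,0,0],"fingers":-1},{"slide":[0,-0.0064,0.0041],"rotation":[0,0,0],"fingers":-1},{"slide":[0,-0.006,0.0046],"rotation":[0,0,0],"fingers":-1},{"slide":[0,-0.0056,0.0051],"rotation":[0,0,0],"fingers":-1},{"slide":[0,-0.003,0.003],"rotation":[0,0,0],"fingers":-1},{"slide":[0,-0.0021,0.0026],"rotation":[0,0,0],"fingers":-1}]';python3 -m inch '[{"slide":[0,-0.0016,0.002],"rotation":[0,0,0],"fingers":-1},{"slide":[0,-0.0015,0.002],"rotation":[0,0,0],"fingers":-1},{"slide":[0,-0.0015,0.002],"rotation":[0,0,0],"fingers":-1},{"slide":[0,-0.0012,0.0018],"rotation":[0,0,0],"fingers":-1},{"slide":[0,-0.001,0.0015],"rotation":[0,0,0],"fingers":-1},{"slide":[0,-0.0007,0.001],"rotation":[0,0,0],"fingers":-1},{"slide":[0,0,0],"rotation":[0,0,0],"fingers":-1},{"slide":[0,0,0],"rotation":[0,0,0],"fingers":-1}]'; python3 go.py 595.4 -114.4 113 -0.178
```

```text
time_s: 29.27
tool_pos: [595.1, -121.0, 123.8]
ee_rot: [-3.14, -0.003, -0.18]
wrist_force: [9.9, -2.4, -5.0]
width: 9.9
gripper_force: 58.5
time_s: 29.93
tool_pos: [596.4, -114.5, 113.9]
ee_rot: [-3.141, -0.003, -0.181]
wrist_force: [10.2, -1.4, -4.9]
width: 9.4
gripper_force: 58.5
t 29.93 pos [ 596.4 -114.5  113.9] rpy [-3.141e+00 -3.000e-03 -1.810e-01] rz_tool -0.003 slide before rot [-1.   0.1  0.9] after rot [-1.   0.1  0.9] F [10.2 -1.4 -4.9] w 9.4 q7 -1.76
```

```bash
python3 -m inch '[{"slide":[-0.001,-0.0003,0.0005],"rotation":[0,0,0],"fingers":-1},{"slide":[0,-0.0003,0.0005],"rotation":[0,0,0],"fingers":-1},{"slide":[0,0,0.0005],"rotation":[0,0,0],"fingers":-1},{"slide":[0,0,0.0005],"rotation":[0,0,0],"fingers":-1},{"slide":[0,0,0],"rotation":[0,0,0],"fingers":-1},{"slide":[0,0,0],"rotation":[0,0,0],"fingers":-1},{"slide":[0,0,0],"rotation":[0,0,0],"fingers":-1},{"slide":[0,0,0],"rotation":[0,0,0],"fingers":-1}]'; python3 go.py 595.4 -114.4 113 -0.178
```

```text
time_s: 30.6
tool_pos: [596.6, -114.5, 113.7]
ee_rot: [3.141, -0.006, -0.181]
wrist_force: [9.0, -3.6, 2.8]
width: 9.8
gripper_force: 59.6
t 30.6 pos [ 596.6 -114.5  113.7] rpy [ 3.141 -0.006 -0.181] rz_tool -0.003 slide before rot [-1.2  0.1  0.7] after rot [-1.2  0.1  0.7] F [ 9.  -3.6  2.8] w 9.8 q7 -1.76
```

Now resting on its stop. Release, retreat, look.

```bash
python3 -m inch '[{"slide":[0,0,0],"rotation":[0,0,0],"fingers":-0.7},{"slide":[0,0,0],"rotation":[0,0,0],"fingers":-0.4},{"slide":[0,0,0],"rotation":[0,0,0],"fingers":0},{"slide":[0,0,0],"rotation":[0,0,0],"fingers":0},{"slide":[0,0,0],"rotation":[0,0,0],"fingers":0},{"slide":[0,0,-0.015],"rotation":[0,0,0],"fingers":0},{"slide":[0,0,-0.03],"rotation":[0,0,0],"fingers":0},{"slide":[0,0,-0.035],"rotation":[0,0,0],"fingers":0}]';python3 -m inch '[{"slide":[0,0,-0.03],"rotation":[0,0,0],"fingers":0},{"slide":[0,0.03,-0.01],"rotation":[0,0,0],"fingers":0},{"slide":[0,0.036,0],"rotation":[0,0,0],"fingers":0},{"slide":[0,0.036,0],"rotation":[0,0,0],"fingers":0},{"slide":[0,0.036,0],"rotation":[0,0,0],"fingers":0},{"slide":[0,0.036,0],"rotation":[0,0,0],"fingers":0},{"slide":[0,0.036,0],"rotation":[0,0,0],"fingers":0},{"slide":[0,0.02,0],"rotation":[0,0,0],"fingers":0}]'
python3 - <<'E'
from fit import *
b=snap('side','s6.png');a=snap('top','t6.png')
A=cv2.imread('pics/s6.png');B=cv2.imread('pics/t6.png')
cv2.imwrite('pics/c6.png',np.hstack([cv2.resize(A[100:480,150:500],(400,434)),cv2.resize(B[120:360,90:400],(400,434))]))
da=dark(a);Y,X=np.mgrid[:480,:640]
n=np.array([-12,87])/np.hypot(12,87)
m=da&(abs((X-352)*n[1]-(Y-190)*n[0])<5)&(Y>183)&(Y<285)
print('bar',fit([box(0,0,120,132,194,12)],[564,-109,-.17],[(a,m,(330,180,32,106))]))
E
```

```text
time_s: 31.27
tool_pos: [591.9, -113.6, 191.2]
ee_rot: [-3.141, 0.006, -0.181]
wrist_force: [0.2, 0.2, 0.1]
width: 42.7
gripper_force: 0.0
time_s: 31.93
tool_pos: [550.0, -345.4, 232.3]
ee_rot: [3.14, 0.002, -0.186]
wrist_force: [-0.4, -0.8, 0.1]
width: 42.7
gripper_force: 0.0
bar (array([ 5.66206e+02, -1.08771e+02, -1.86000e-01]), np.float64(0.306))
```

View pics/c6.png

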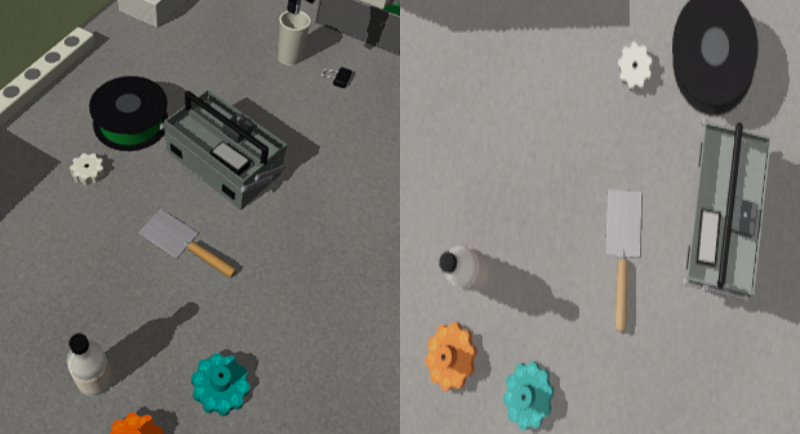

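The tray is closed, with the motor and case still in it. The bar is back at its first position, and everything else stands undisturbed.

```bash
python3 -c "
from bench import finish_job;print(finish_job())"
```

```text
the job is handed in; nothing more can be done
None
```

The job is done and handed in at about 32 s: the handwheel (hub up) is in the wider bay and the bracket (rib up) in the narrower bay, both flat on the floor. The tray was lowered gently and is fully home with the motor and nozzle case still in it, and the last pictures show nothing else moved.

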